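Load a pair of brass valve bodies into the laser-marking nest

ROBOT

A 6-joint arm with a two-finger parallel gripper is mounted at the origin on the work surface. World frame = base frame: x ahead of the robot, y to its left, z up, the work surface at z = 0. Lengths are in mm, angles in rad, forces in N, time in s.
With the tool pointing down it reaches from about 325 to 775 mm from the base axis. Payload 5.5 kg.
Tool frame: the origin (TCP) lies midway between the tips of the shut fingers; the grasp point (between the pads) lies 19 mm behind it; z points along the fingers, y is the line along which they close (so a half turn about z gives the same grasp; the last joint's range is limited). The gripper opens to 88 mm and grips with 3 to 60 N. Pads are 20 mm wide; open, the fingers measure 115 mm over their backs; the gripper's body (75 mm by 178 mm) begins 61 mm behind the grasp point.
Start: joints at [-1.184, 0.091, 1.231, -0, 1.82, -0.057], TCP at [257.626, -541.89, 196.131] pointing down, gripper open.
Joint ranges: [-2.87, 2.87], [-0.86, 2.18], [0.17, 2.46], [-1.51, 4.65], [0.06, 2.69], [-2.65, 2.65]. Speed limits (rad/s): [2.57, 2.57, 3.01, 3.14, 3.14, 3.14].

INTERFACE

Orientations are given as a rotation vector (axis times angle).
In Python, from workcell import monitor, vision, arm gives the robot as it stands. The module is installed in compiled form; this text tells all that it offers.
- The arm moves only by the tool apply_moves, never from a script. Its argument "deltas" is a list of rows, each a list of 7 numbers: the shift along the tool's x, y, z as a fraction of full scale, then the turn, a rotation vector about the tool's x, y, z as a fraction of full scale, then the closure, from 0 (fully open) to 1 (shut). In form: [[x, y, z, rx, ry, rz, hand], ...]. A call has 1 to 12 rows; each row shifts and turns the commanded pose from where the row before left it, along the tool's axes as they then stand; what a row does not reach is not made up. Full scale, the value 1, is 5 cm for a shift and pi/2 rad for a turn. A row lasts 1/10 s, in which the tool goes at most 50 mm and 8.59 degrees, less where a joint would pass 70% of its speed; a pose out of reach is approached as far as the arm can. A call with a number of a shift or a turn outside -1 to 1 is refused whole. A call with a gripper value outside its range is refused whole. The fingers move at their own pace and stop on an object; the grip force is fixed at half the most. Time passes only in rows, so rows that do not move let the fingers close. It gives the time, the measured TCP pose, the force, the opening and the grip force at its end, in the units of the state.
- monitor.observe(): the state, without advancing time (a new reading comes with each control period).
- vision.get_image(name): name is "scene" or "top" or "wrist"; returns (picture, depth): 480x640x3 uint8, red, green, blue; 480x640 float32, mm along the optical axis (not along the pixel's ray), 0 where there is no reading.
- vision.camera_params(name): a dict with "K" (3x3 intrinsics, pixels), "view" (4x4, takes a point from world to camera coordinates); the wrist camera has in their place "hand_eye" (4x4, takes a point from camera to tool coordinates, whose origin is the TCP and whose axes are the flange's). Camera axes: x right, y down, z forward; pixel columns grow to the right and rows downward; lengths in mm; the calibration is good to about 2 mm. The wrist camera is an equidistant fisheye: a pixel r from the principal point sees the ray r / f radians off the axis. A picture is of the moment at which its call begins: read the wrist's pose just before it. camera_params takes no time and is no camera call.
- arm.hand_in(): hands the job in; it is judged then, once.
The state is a dict: "time": time; "joint_positions": joint angles; "joint_velocities": joint speeds; "tau": joint torques, N m; "eef_pos": TCP position; "eef_rot": TCP orientation; "ft_force": force on the tool from outside, world axes, zero at the start; "wrist_torque": the same for the moment, N m; "finger_gap": finger opening in mm; "grip_force": force on a finger pad.
Only numpy, scipy, OpenCV 4.12 (cv2) and the standard library are available. Lean on these libraries where they do the work, as an engineer would, in place of code of your own. Each camera call takes 0.05 s, during which the arm holds its last target. There are 200 camera calls.

TASK

Lift the two brass bars off the tray together in one grasp, never one without the other, lower them side by side flat into the channel of the marking nest, spigots towards the orange stop but not yet reaching the blue bridge, and let go without dropping them. Then push the pair along the channel, under the bridge, until both spigots rest against the orange stop, and leave them there. Leave the chrome sleeves and the glue bottle where they stand.

Things in the scene. Friction and masses are not known exactly. Their poses are not given: they have to be found in the camera images.
- bar_a_center (a point): Centre (mid-height) of the body of one brass bar: square-edged block 80 long, 20 wide, 24 tall (mm), about 0.2 kg, with a round spigot 14 mm across, 18 mm long, out of its +x end. z up. The bars start nearly parallel, 3 to 7 mm apart, ends up to 8 mm out of step, across the tray's slats; squeezed together they are 40 mm wide. Centre 37 mm above the table in the tray and in the nest.
- bar_b_center (a point): The same point of the other, identical bar (it starts on the tray's -y side, bar_a on its +y side).
- bar_a_tip (a point): Centre of the end face of bar_a's spigot, 58 mm along x from the body's centre; the flat rear end of the bar is 40 mm behind the centre.
- bar_b_tip (a point): The same point on bar_b.
- bar_a: bar_a itself; origin under the centre of its square body, 12 mm below point bar_a_center, same axes.
- bar_b: bar_b itself; origin under the centre of its square body, 12 mm below point bar_b_center, same axes.
- tray: White fixed tray 140 x 140 mm, floor 6 mm, rim 12 mm high; origin under its centre on the table. Two grey cross slats along y, 25 mm high, 12 mm wide, at x = +-30 mm, with lugs (35 mm high) at y = +-34 to +-42 mm. Between the slats (48 mm) it is open down to the floor, so fingers can reach past the bars' undersides at mid-length.
- nest: Fixed marking nest, green base 190 x 110 x 8 mm; origin under its centre on the table; x is the pushing direction, to the orange stop. Dark beam 34 mm wide, x = -85 to 75 mm, top 25 mm above the table: the floor the bars lie on. Copper guides (flared, 35 mm high) at x = -75 to -40 and 12 to 56 mm leave a channel 44 mm wide; between them the sides are open down to the base.
- nest_load (a point): Good place for the pair's centre when setting down: x = -15 mm of the nest, on the centre line, 37 mm above the table; fingers then fit in the 52 mm gap between the guides and the rear ends lie at x = -55 mm. Axes as body nest.
- nest_bridge (a point): Middle of the top of the blue bridge across the channel, 61 mm above the table, at x = 58 to 70 mm of the nest; its underside is 53 mm above the table, 4 mm above the bars' tops. Axes as body nest.
- nest_stop (a point): Point on the face of the orange stop (top 56 mm above the table), x = 75 mm of the nest, on the channel's centre line, 37 mm above the table. Axes as body nest. With the spigots against it the bars' centres lie 58 mm and their rear ends 98 mm before it (x = -23 mm of the nest).
- sleeve_a: Chromed steel sleeve standing upright, 32 mm across, 38 mm tall; origin under its centre. Bystander.
- sleeve_b: The other chromed sleeve, same size; origin under its centre. Bystander.
- glue: White glue bottle with an orange nozzle, 34 mm across, 80 mm tall, standing; origin under its centre. Bystander.
There are look-alikes about, which are no part of the job. What is shaped like the bar_b but red is not meant. There is more than one size of the nest; the job needs the larger.

How it is judged:
By the outcome, as a careful person would: the job done as asked, in the order asked, and still so for the second after the job is handed in, with the robot touching nothing.
It also fails if it takes over 54 s, if anything falls off the work surface, if the arm or the gripper's body presses on something with over 40 N, if the wrist force passes 120 N, or if a joint passes its speed limit or range.

## Working session

There is one attempt and no reset: what is moved stays moved. The work goes in short steps, Python scripts to look and compute and a tool call to move; the robot and the scene stay as the last step left them, time stands still between calls to the robot, and variables do not carry over. Pictures are saved under pics/ and viewed, at most 10 in all, crops included, and the job is handed in when it is done.

Besides the shell and the picture viewer there is one more tool, called after ">>>" as name(argument=value, ...) on one line, values as JSON. apply_moves: Moves the arm, as the interface text tells. Shift numbers are shares of 5 cm and turn numbers shares of pi/2 rad, none past 1 either way. Its arguments: {"type":"object","properties":{"deltas":{"type":"array","items":{"type":"array","items":{"type":"number","minimum":-1,"maximum":1}}}},"required":["deltas"]}

```bash
mkdir -p pics; cat > h.py <<'E'
import numpy as np, cv2
from workcell import monitor, vision, arm
def grab(n):
    p,d=vision.get_image(n); np.savez('/tmp/%s.npz'%n,p=p,d=d); return p,d
def cloud(n,d):
    c=vision.camera_params(n);K=np.array(c['K']);V=np.array(c['view'])
    v,u=np.mgrid[:480,:640]
    P=np.stack([(u-K[0,2])/K[0,0]*d,(v-K[1,2])/K[1,1]*d,d],-1)
    return (P-V[:3,3])@V[:3,:3]
def onplane(n,px,z):
    c=vision.camera_params(n);K=np.array(c['K']);V=np.array(c['view'])
    r=np.c_[np.atleast_2d(px),np.ones(len(np.atleast_2d(px)))]@np.linalg.inv(K).T@V[:3,:3]
    o=-V[:3,:3].T@V[:3,3]
    return o+r*((z-o[2])/r[:,2:])
E
python3 - <<'E'
from h import *
for n in('top','scene'):
    p,d=grab(n); cv2.imwrite(f'pics/{n}1.png',p[...,::-1])
    print(n,vision.camera_params(n))
s=monitor.observe();print(s)
E
```

```text
top {'K': array([[437.53523514,   0.        , 328.53124649],
       [  0.        , 437.53523514, 240.65046169],
       [  0.        ,   0.        ,   1.        ]]), 'view': array([[-2.12078075e-02, -9.99766954e-01, -4.03327543e-03,
        -7.52918522e+01],
       [-9.91626062e-01,  2.15488010e-02, -1.27331860e-01,
         6.06848819e+02],
       [ 1.27389098e-01,  1.29907146e-03, -9.91851970e-01,
         9.82772985e+02],
       [ 0.00000000e+00,  0.00000000e+00,  0.00000000e+00,
         1.00000000e+00]])}
scene {'K': array([[447.77131715,   0.        , 316.4387354 ],
       [  0.        , 447.77131715, 244.25496641],
       [  0.        ,   0.        ,   1.        ]]), 'view': array([[ 7.40019019e-01,  6.72545285e-01,  7.39529998e-03,
        -4.08689519e+02],
       [ 5.62057074e-01, -6.12332154e-01, -5.56004657e-01,
        -3.34367589e+02],
       [-3.69409930e-01,  4.15610601e-01, -8.31146276e-01,
         1.05247009e+03],
       [ 0.00000000e+00,  0.00000000e+00,  0.00000000e+00,
         1.00000000e+00]])}
{'time': 0.1, 'joint_positions': array([-1.18371169e+00,  9.17828348e-02,  1.23173273e+00, -3.08536966e-06,
        1.81982374e+00, -5.67201302e-02]), 'joint_velocities': array([-0.00094062, -0.00106528, -0.00302863, -0.00052418,  0.00102008,
        0.00090021]), 'tau': array([ 2.63185211e-03, -4.47856915e+01, -4.07569957e+01,  7.00183259e-02,
        2.83900020e-02, -9.00795521e-05]), 'eef_pos': array([ 257.49564969, -541.591519  ,  195.13893046]), 'eef_rot': array([-3.06288253e+00, -6.91039559e-01,  4.55526099e-04]), 'ft_force': array([0.81526221, 0.18412042, 0.36730685]), 'wrist_torque': array([-0.00581632, -0.01653737, -0.00619602]), 'grip_force': 0.0, 'finger_gap': 87.93627986089335}
```

View pics/top1.png

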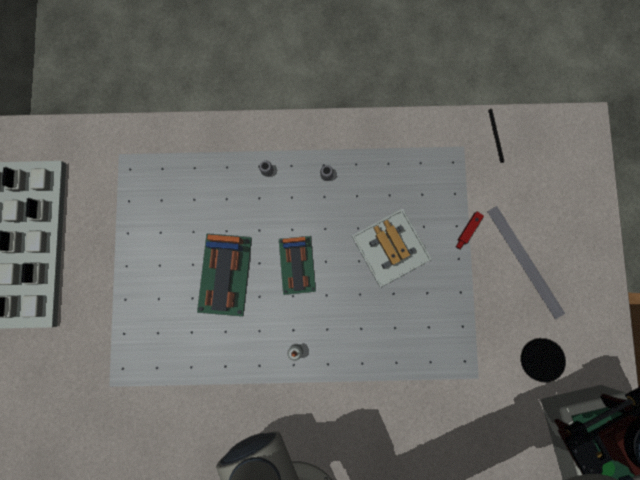

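View pics/scene1.png

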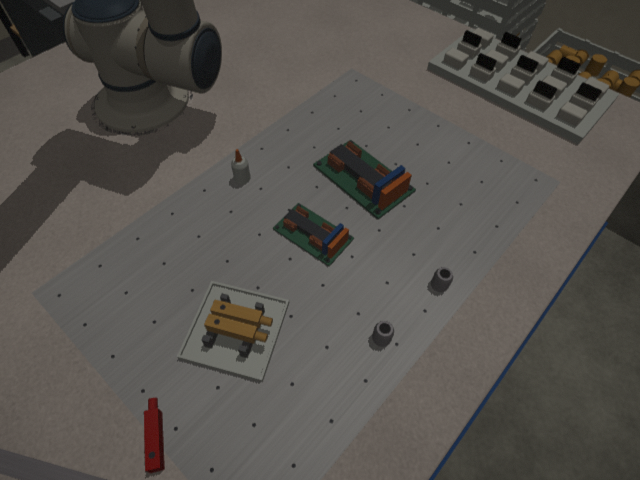

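The top view shows two nests, at (226,275) and (297,265). The left one is larger (green base about 82 px against 55 px long), so it fits the job. The brass pair lies on the white tray at (393,243), spigots towards the top of the picture. The red look-alike at (470,230) is not meant. The scene view agrees: pair at (238,320), larger nest at (365,175), glue at (240,168), sleeves at (442,279) and (383,333).

```bash
cat > m.py <<'E'
from h import *
f=np.load('/tmp/top.npz');p=f['p'];d=f['d'];C=cloud('top',d)
hsv=cv2.cvtColor(p,cv2.COLOR_RGB2HSV)
def m(lo,hi,box):
    k=cv2.inRange(hsv,np.array(lo),np.array(hi));z=np.zeros_like(k);x0,y0,x1,y1=box;z[y0:y1,x0:x1]=k[y0:y1,x0:x1];return z
def rect(k,z):
    ys,xs=np.nonzero(k);P=onplane('top',np.c_[xs,ys],z)[:,:2].astype(np.float32)
    return P,cv2.minAreaRect(P)
def rep(name,k,z,hb=None):
    P,r=rect(k,z);b=cv2.boxPoints(r)
    e=[b[1]-b[0],b[2]-b[1]];e=max(e,key=np.linalg.norm);a=np.degrees(np.arctan2(e[1],e[0]))
    print(name,len(P),'c',np.round(r[0],1),'mean',P.mean(0).round(1),'size',np.round(r[1],1),'long axis deg',round(float(a),2))
    return P
big=(190,225,260,325)
rep('nest base',m((55,100,20),(90,255,255),big),8)
rep('blue',m((105,120,20),(125,255,255),big),61)
bm=m((5,80,20),(22,255,255),big)
bm[262:]=0
rep('orange ',bm,56)
rep('beam',m((0,0,0),(180,90,75),big),25)
br=m((10,90,90),(28,255,255),(345,200,440,295));rep('bars',br,49)
n,l,st,ce=cv2.connectedComponentsWithStats(br)
for i in range(1,n):
    if st[i,4]>60: rep('bar%d'%i,(l==i).astype(np.uint8),49)
tr=m((0,0,110),(180,60,255),(345,200,440,295)); print('bar med z',np.median(C[br>0][:,2]),'table z',np.median(C[180:220,150:220,2]))
for nm,px in(('sleeveA',(266,168)),('sleeveB',(327,172))):print(nm,onplane('top',px,38)[0].round())
print('glue',onplane('top',(294,352),80)[0].round())
print(onplane('top',(297,265),30)[0].round())
g=np.load('/tmp/scene.npz')['p']
a=cv2.resize(p[195:330,190:440],None,fx=3.2,fy=3.2,interpolation=cv2.INTER_CUBIC)[:,:800]
cv2.imwrite('pics/crop.png',a[...,::-1]*1)
E
python3 m.py
```

```text
nest base 34 c [507.8 165.7] mean [505.2 144.9] size [102.6 128. ] long axis deg -5.97
blue 165 c [596.9 155. ] mean [597.2 155.6] size [73.9 12.2] long axis deg 83.98
orange  371 c [592.4 151. ] mean [596.  151.8] size [80.9 62.3] long axis deg 88.77
beam 1926 c [531.9 144.8] mean [528.1 154. ] size [130.5 181.3] long axis deg -6.27
bars 648 c [ 599.4 -232.3] mean [ 596.5 -233.5] size [97.7 46.2] long axis deg 26.22
bar1 323 c [ 605.9 -243.6] mean [ 603.1 -244.7] size [96.1 20.1] long axis deg 26.35
bar2 325 c [ 593.1 -221.2] mean [ 589.9 -222.4] size [96.1 21.2] long axis deg 26.83
bar med z 48.660020034458896 table z 0.4077800842213751
sleeveA [783.  57.  38.]
sleeveB [770. -88.  38.]
glue [358.  -8.  80.]
[550. -13.  30.]
```

View pics/crop.png

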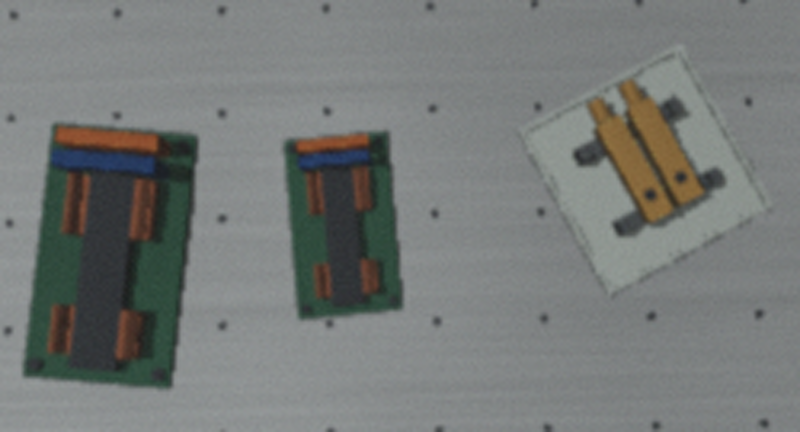

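The crop confirms it: the left nest at (110,250) is the larger, and the two brass bars at (645,150) lie on the tray. I'll move to hover over them and refine with the wrist camera.

>>> apply_moves(deltas=[[0.4,-0.12,0.04,0,0,0,0],[0.72,-0.22,0.08,0,0,0,0],[0.75,-0.23,0.08,0,0,0,0],[0.75,-0.23,0.08,0,0,0,0],[0.75,-0.23,0.08,0,0,0,0],[0.75,-0.23,0.08,0,0,0,0],[0.75,-0.23,0.08,0,0,0,0],[0.75,-0.23,0.08,0,0,0,0],[0.75,-0.23,0.08,0,0,0,0],[0.75,-0.23,0.08,0,0,0,0],[0.75,-0.23,0.08,0,0,0,0],[0.75,-0.23,0.06,0,0,0,0]])

```text
time: 1.3
eef_pos: [591.0, -236.2, 150.2]
eef_rot: [-3.064, -0.691, 0.002]
ft_force: [0.7, -1.1, -0.7]
finger_gap: 87.8
grip_force: 0.0
```

>>> apply_moves(deltas=[[0.35,-0.1,0.04,0,0,0,0],[0,0,0,0,0,-0.012,0],[0,0,0,0,0,0,0]])

```text
time: 1.6
eef_pos: [603.3, -226.3, 148.8]
eef_rot: [3.057, 0.721, -0.002]
ft_force: [0.1, -0.4, 0.3]
finger_gap: 87.6
grip_force: 0.0
```

```bash
cat >> h.py <<'E'
from scipy.spatial.transform import Rotation as R
def wristcloud(s,z):
    """world points of every wrist pixel cast on plane z, with the pose in state s"""
    c=vision.camera_params('wrist');K=np.array(c['K']);H=np.array(c['hand_eye'])
    v,u=np.mgrid[:480,:640];x=u-K[0,2];y=v-K[1,2];r=np.hypot(x,y)+1e-9;th=r/K[0,0]
    ray=np.stack([x/r*np.sin(th),y/r*np.sin(th),np.cos(th)],-1)
    T=np.eye(4);T[:3,:3]=R.from_rotvec(s['eef_rot']).as_matrix();T[:3,3]=s['eef_pos'];T=T@H
    w=ray@T[:3,:3].T
    with np.errstate(all='ignore'): return T[:3,3]+w*((z-T[2,3])/w[...,2:])
def wgrab():
    s=monitor.observe();p,d=grab('wrist');import pickle;pickle.dump(s,open('/tmp/s.pkl','wb'));return s,p,d
E
python3 - <<'E'
from h import *
s,p,d=wgrab();print(s['time'],s['eef_pos'].round(1),s['eef_rot'].round(4),s['ft_force'].round(1))
print(vision.camera_params('wrist'))
cv2.imwrite('pics/w1.png',p[...,::-1])
# tray centre from lugs in top view
print(onplane('top',(393.1,247.2),35).round(1))
E
```

```text
1.6 [ 603.3 -226.3  148.8] [ 3.0575e+00  7.2150e-01 -2.0000e-03] [ 0.1 -0.4  0.3]
{'K': array([[371.64829954,   0.        , 321.37112056],
       [  0.        , 371.64829954, 231.17645558],
       [  0.        ,   0.        ,   1.        ]]), 'hand_eye': array([[-7.92719665e-04, -9.60227607e-01, -2.79217326e-01,
         7.67257559e+01],
       [ 9.99999686e-01, -7.61909412e-04, -2.18872395e-04,
        -9.47631124e-03],
       [-2.57099264e-06, -2.79217412e-01,  9.60227909e-01,
        -1.88976883e+02],
       [ 0.00000000e+00,  0.00000000e+00,  0.00000000e+00,
         1.00000000e+00]])}
[[ 586.9 -238.8   35. ]]
```

View pics/w1.png

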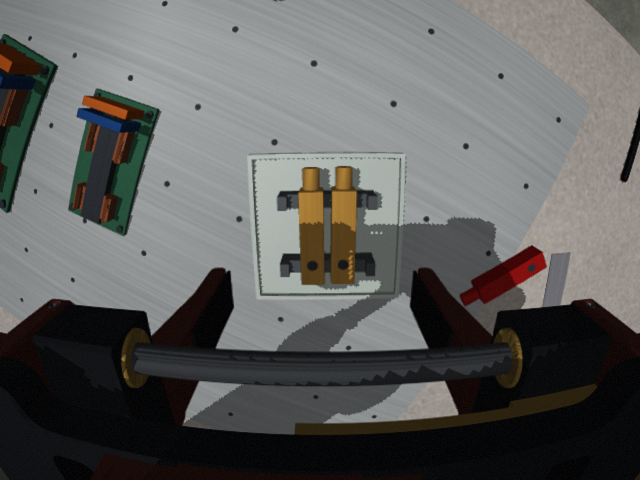

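The wrist view shows the two brass bars at (312,235) and (343,235), spigots up, with slats at rows 200 and 265. The larger nest is at the left edge. Now I'll measure the pair and the tray.

```bash
cat > b.py <<'E'
from h import *
import pickle
def bars(s,p,box,z=49):
    W=wristcloud(s,z)[...,:2];hsv=cv2.cvtColor(p,cv2.COLOR_RGB2HSV)
    k=cv2.inRange(hsv,np.array((10,110,50)),np.array((28,255,255)));b=np.zeros_like(k);x0,y0,x1,y1=box;b[y0:y1,x0:x1]=k[y0:y1,x0:x1]
    n,l,st,ce=cv2.connectedComponentsWithStats(b);out=[]
    for i in range(1,n):
        if st[i,4]<300: continue
        P=W[l==i].astype(np.float32);r=cv2.minAreaRect(P);q=cv2.boxPoints(r)
        e=max([q[1]-q[0],q[2]-q[1]],key=np.linalg.norm);e=e*np.sign(e[0])/np.linalg.norm(e)
        t=(P@e);print('bar px',ce[i].round(),st[i],'rect c',np.round(r[0],1),np.round(r[1],1),'ang',np.degrees(np.arctan2(e[1],e[0])).round(2),'x range',t.min().round(1),t.max().round(1))
        out.append((np.array(r[0]),e))
    return out
if __name__=='__main__':
    f=np.load('/tmp/wrist.npz');s=pickle.load(open('/tmp/s.pkl','rb'));p=f['p']
    bars(s,p,(255,155,400,300))
    W=wristcloud(s,35)
    c=[(285,200),(371,200),(287,265),(369,265)]
    print('lugs',[W[v,u,:2].round(1) for u,v in c],np.mean([W[v,u,:2] for u,v in c],0))
    W=wristcloud(s,12);c=[(249,155),(405,153),(258,297),(400,297)]
    Q=[W[v,u,:2] for u,v in c];print('tray',np.round(Q,1),np.mean(Q,0))
    d=f['d'];print('depth at bar',d[225:240,306:318].mean())
E
python3 b.py
```

```text
bar px [343. 226.] [ 331  166   27  118 2621] rect c [ 607.7 -244.1] [98.9 20.6] ang 26.82 x range 382.8 481.7
bar px [311. 226.] [ 298  168   27  117 2535] rect c [ 594.9 -221.1] [98.2 20. ] ang 27.31 x range 378.1 476.3
lugs [array([ 603.7, -192.1]), array([ 635.7, -256.3]), array([ 551.9, -218.1]), array([ 583.9, -282.6])] [ 593.79769728 -237.27496589]
tray [[ 621.2 -145.8]
 [ 684.7 -268.4]
 [ 498.8 -208.6]
 [ 561.  -334.2]] [ 591.3896566  -239.24223234]
depth at bar 298.8752
```

>>> apply_moves(deltas=[[-0.14,0.04,0.4,0,0,-0.005,0],[-0.15,0.05,0.5,0,0,0,0],[0,0,0.5,0,0,0,0],[0,0,0.4,0,0,0,0],[0,0,0.3,0,0,0,0],[0,0,0.3,0,0,0,0],[0,0,0.21,0,0,0,0],[0,0,0,0,0,0,0],[0,0,0,0,0,0,0]])

```text
time: 2.55
eef_pos: [593.2, -236.3, 19.2]
eef_rot: [3.055, 0.732, 0.001]
ft_force: [-0.7, 0.3, 0.2]
finger_gap: 87.8
grip_force: 0.0
```

>>> apply_moves(deltas=[[0,0,0,0,0,0,0.3],[0,0,0,0,0,0,0.4],[0,0,0,0,0,0,0.45],[0,0,0,0,0,0,0.5],[0,0,0,0,0,0,0.55],[0,0,0,0,0,0,0.6],[0,0,0,0,0,0,0.7],[0,0,0,0,0,0,0.8],[0,0,0,0,0,0,1],[0,0,0,0,0,0,1],[0,0,0,0,0,0,1]])

```text
time: 3.65
eef_pos: [592.5, -235.9, 17.9]
eef_rot: [-3.054, -0.732, 0.002]
ft_force: [-0.4, 0.4, -4.5]
finger_gap: 39.3
grip_force: 30.0
```

>>> apply_moves(deltas=[[0,0,-0.05,0,0,0,1],[0,0,-0.15,0,0,0,1],[0,0,-0.3,0,0,0,1],[0,0,-0.4,0,0,0,1],[0,0,-0.5,0,0,0,1],[0,0,-0.5,0,0,0,1],[0,0,-0.4,0,0,0,1],[0,0,-0.2,0,0,0,1],[0,0,-0.1,0,0,0,1],[0,0,0,0,0,0,1],[0,0,0,0,0,0,1]])

```text
time: 4.75
eef_pos: [592.5, -235.9, 147.3]
eef_rot: [-3.054, -0.732, 0.002]
ft_force: [-1.1, -0.1, -4.9]
finger_gap: 39.3
grip_force: 30.0
```

```bash
python3 - <<'E'
from h import *
s,p,d=wgrab();print(s['time'],s['eef_pos'].round(1),s['eef_rot'].round(4),s['ft_force'].round(1),s['finger_gap'])
cv2.imwrite('pics/w2.png',p[...,::-1])
E
```

```text
4.75 [ 592.5 -235.9  147.3] [-3.0539e+00 -7.3190e-01  2.5000e-03] [-1.1 -0.1 -4.9] 39.26301679475366
```

View pics/w2.png

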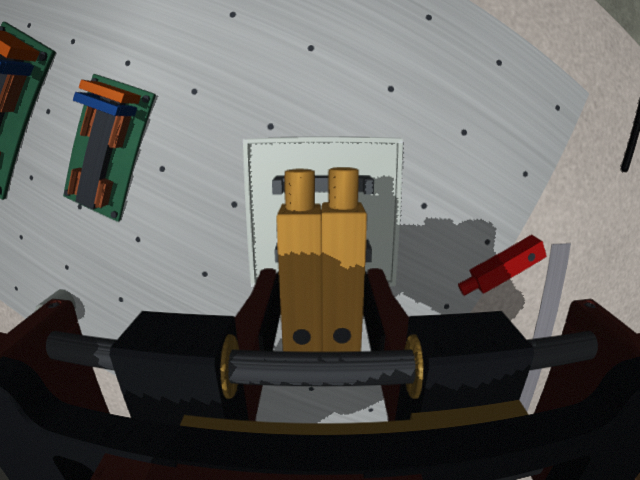

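Both bars are held level side by side (spigot tips at (299,172) and (343,170)), about 2 mm out of step. The tray is empty. Next I'll carry the pair to just behind the larger nest and measure the nest from there.

>>> apply_moves(deltas=[[0.06,-0.4,0,0,0,0,1],[0.06,-0.75,0,0,0,0,1],[0.06,-0.9,0,0,0,0,1],[0.06,-0.9,0,0,0,0,1],[0.06,-0.9,0,0,0,0,1],[0.06,-0.9,0,0,0,0,1],[0.06,-0.9,0,0,0,0,1],[0.06,-0.9,0,0,0,0,1],[0.06,-0.9,0,0,0,0,1],[0.06,-0.9,0,0,0,0,1],[0.02,-0.53,0,0,0,0,1],[0,0,0,0,0,0,1]])

```text
time: 6.0
eef_pos: [417.4, 176.4, 147.8]
eef_rot: [-3.052, -0.739, 0.002]
ft_force: [0.2, -0.4, -5.0]
finger_gap: 39.6
grip_force: 30.0
```

>>> apply_moves(deltas=[[0,0,0,0,0,0.05,1],[0,0,0,0,0,0.08,1],[0,0,0,0,0,0.09,1],[0,0,0,0,0,0.09,1],[0,0,0,0,0,0.06,1],[0,0,0,0,0,0,1],[0,0,0,0,0,0,1],[0,0,0,0,0,0,1]])

```text
time: 6.8
eef_pos: [419.3, 173.3, 148.3]
eef_rot: [3.137, -0.171, -0.001]
ft_force: [-0.6, -0.3, -4.2]
finger_gap: 39.2
grip_force: 30.0
```

```bash
python3 - <<'E'
from h import *
s,p,d=wgrab();print(s['time'],s['eef_pos'].round(1),s['eef_rot'].round(4),s['ft_force'].round(1),s['finger_gap'])
cv2.imwrite('pics/w3.png',p[...,::-1])
E
```

```text
6.8 [419.3 173.3 148.3] [ 3.1366e+00 -1.7140e-01 -7.0000e-04] [-0.6 -0.3 -4.2] 39.24509182477629
```

View pics/w3.png

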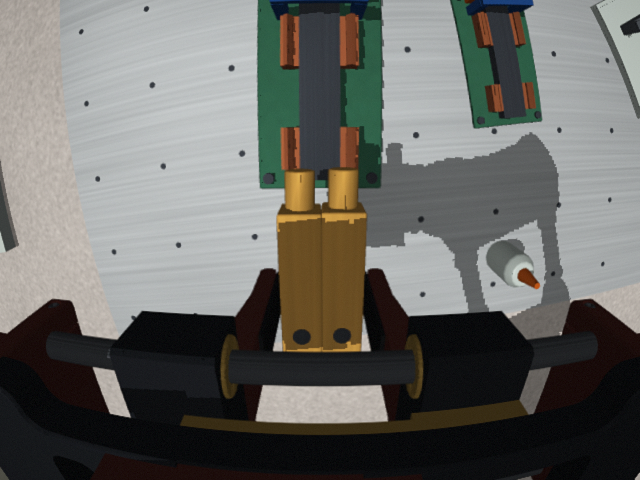

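The view shows the nest ahead: green base from about (259,187) to (382,187), dark beam in columns 300–340, front guides at rows 15–65, rear guides at rows 128–168. The held pair is at (322,260). I'll fit the nest in the tool frame from these edges.

```bash
cat > n.py <<'E'
from h import *
import pickle
f=np.load('/tmp/wrist.npz');s=pickle.load(open('/tmp/s.pkl','rb'));p=f['p']
M=R.from_rotvec(s['eef_rot']).as_matrix()
def tool(z): return ((wristcloud(s,z)-s['eef_pos'])@M)[...,:2]
hsv=cv2.cvtColor(p,cv2.COLOR_RGB2HSV)
g=cv2.inRange(hsv,np.array((60,60,30)),np.array((95,255,255)))
T=tool(8);L=[];Rr=[]
for v in range(20,180,3):
    u=np.nonzero(g[v,240:400])[0]+240; L.append(T[v,u.min()]);Rr.append(T[v,u.max()])
L=np.array(L);Rr=np.array(Rr)
for nm,E in(('L',L),('R',Rr)):
    a=np.polyfit(E[:,0],E[:,1],1);r=E[:,1]-np.polyval(a,E[:,0]);k=abs(r)<1.5;a=np.polyfit(E[k,0],E[k,1],1);print('base',nm,'slope deg',np.degrees(np.arctan(a[0])).round(2),'y at x=85',np.polyval(a,85).round(1),k.sum())
# rear edge
E=np.array([T[np.nonzero(g[:230,u])[0].max(),u] for u in list(range(262,280,2))+list(range(362,382,2))]);print('rear edge x',E[:,0].min().round(1),np.median(E[:,0]).round(1),E[:,0].max().round(1),'slope',np.degrees(np.polyfit(E[:,1],E[:,0],1)[0]).round(1))
o=cv2.inRange(hsv,np.array((3,100,40)),np.array((20,255,255)));T=tool(35)
n,l,st,ce=cv2.connectedComponentsWithStats(o)
for i in range(1,n):
    if st[i,4]>150 and st[i,1]<180 and 250<st[i,0]<400:
        P=T[l==i];print('guide px',st[i],'tool min',P.min(0).round(1),'max',P.max(0).round(1))
# beam edges at z=25
T=tool(25);gr=cv2.cvtColor(p,cv2.COLOR_RGB2GRAY)
for v in(80,95,110):
    row=gr[v,285:360].astype(int);sat=hsv[v,285:360,1]
    k=np.nonzero(sat<90)[0]+285;print('beam',v,T[v,k.min()].round(1),T[v,k.max()].round(1))
# held bars: centre z 
zc=s['eef_pos'][2]+19
T=tool(zc+12)
print('bars front corners',[T[v,u].round(1) for u,v in((279,212),(320,211),(323,209),(366,208))])
T=tool(zc+7);print('tip top',T[172,299].round(1),T[170,343].round(1))
E
python3 n.py
```

```text
base L slope deg -0.08 y at x=85 -55.6 54
base R slope deg -0.18 y at x=85 52.2 54
rear edge x 22.3 22.4 24.3 slope 0.1
guide px [ 280   13   19   56 1015] tool min [124.5 -33.4] max [172.1 -18.7]
guide px [ 340   13   19   56 1018] tool min [124.4  14.8] max [172.   29.5]
guide px [  277   127    90   226 15769] tool min [-134.1  -38.6] max [76.2 38.4]
beam 80 [115.7 -18.5] [115.6  15.3]
beam 95 [103.  -18.5] [102.9  15.3]
beam 110 [ 90.3 -18.6] [90.2 15.3]
bars front corners [array([ 39.5, -18.7]), array([39.9, -0.7]), array([40.8,  0.6]), array([41.3, 19.4])]
tip top [ 56.5 -10. ] [57.3  9.4]
```

>>> apply_moves(deltas=[[0.2,-0.036,0,0,0,0,1],[0.5,0,0,0,0,0,1],[0.6,0,0,0,0,0,1],[0.5,0,0,0,0,0,1],[0.22,0,0.2,0,0,0,1],[0,0,0.4,0,0,0,1],[0,0,0.5,0,0,0,1],[0,0,0.5,0,0,0,1],[0,0,0.4,0,0,0,1],[0,0,0.3,0,0,0,1],[0,0,0,0,0,0,1],[0,0,0,0,0,0,1]])

```text
time: 8.05
eef_pos: [519.9, 164.4, 33.9]
eef_rot: [-3.137, 0.173, 0.0]
ft_force: [0.1, -0.9, -4.0]
finger_gap: 39.3
grip_force: 30.0
```

```bash
python3 - <<'E'
from h import *
s,p,d=wgrab();print(s['time'],s['eef_pos'].round(1),s['eef_rot'].round(4),s['ft_force'].round(1),s['finger_gap'])
cv2.imwrite('pics/w4.png',cv2.resize(p[0:400,180:460],None,fx=1.5,fy=1.5)[...,::-1])
E
```

```text
8.05 [519.9 164.4  33.9] [-3.1368e+00  1.7350e-01  1.0000e-04] [ 0.1 -0.9 -4. ] 39.28776470377904
```

View pics/w4.png

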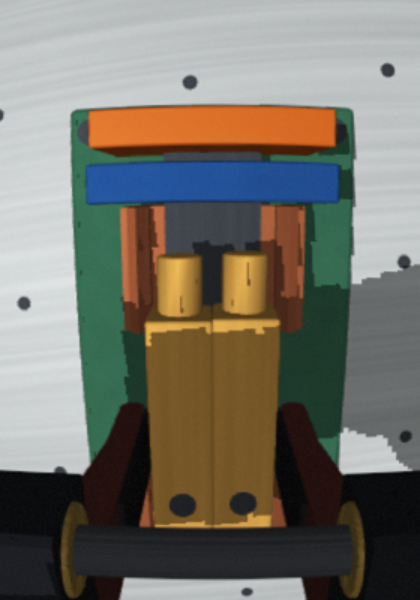

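The view shows the pair centred: joint at column 212, bridge centre (213,183), beam columns 162–262, and spigot tips (row 255) short of the bridge (row 203). I'll lower gently.

>>> apply_moves(deltas=[[0,0,0.1,0,0,0,1],[0,0,0.08,0,0,0,1],[0,0,0.05,0,0,0,1],[0,0,0.04,0,0,0,1],[0,0,0.02,0,0,0,1],[0,0,0.02,0,0,0,1],[0,0,0,0,0,0,1],[0,0,0,0,0,0,1]])

```text
time: 8.9
eef_pos: [519.9, 164.3, 18.2]
eef_rot: [-3.137, 0.174, -0.0]
ft_force: [0.3, 0.0, -4.4]
finger_gap: 39.7
grip_force: 30.0
```

>>> apply_moves(deltas=[[0,0,0.01,0,0,0,1],[0,0,0.01,0,0,0,1],[0,0,0,0,0,0,1]])

```text
time: 9.2
eef_pos: [520.0, 164.4, 17.7]
eef_rot: [-3.137, 0.174, -0.001]
ft_force: [-0.9, 0.5, -1.4]
finger_gap: 39.5
grip_force: 30.0
```

>>> apply_moves(deltas=[[0,0,0.01,0,0,0,1],[0,0,0,0,0,0,1],[0,0,0,0,0,0,0.5],[0,0,0,0,0,0,0.4],[0,0,0,0,0,0,0.3],[0,0,0,0,0,0,0.1],[0,0,0,0,0,0,0],[0,0,0,0,0,0,0],[0,0,0,0,0,0,0],[0,0,0,0,0,0,0]])

```text
time: 10.2
eef_pos: [519.9, 164.3, 16.6]
eef_rot: [3.137, -0.174, -0.0]
ft_force: [-0.8, -0.2, -0.1]
finger_gap: 87.6
grip_force: 0.0
```

>>> apply_moves(deltas=[[0,0,-0.2,0,0,0,0],[0,0,-0.4,0,0,0,0],[0,0,-0.6,0,0,0,0],[0,0,-0.6,0,0,0,0],[0,0,-0.2,0,0,0,0],[0,0,0,0,0,0,0],[0,0,0,0,0,0,0]])

```text
time: 10.9
eef_pos: [519.5, 164.2, 115.5]
eef_rot: [3.136, -0.174, -0.002]
ft_force: [0.7, -0.0, -0.1]
finger_gap: 87.9
grip_force: 0.0
```

```bash
cat > c.py <<'E'
from h import *
from b import bars
import sys
s,p,d=wgrab();print(s['time'],s['eef_pos'].round(1),s['eef_rot'].round(4),s['ft_force'].round(1),s['finger_gap'])
cv2.imwrite(sys.argv[1],cv2.resize(p[0:400,180:460],None,fx=1.5,fy=1.5)[...,::-1])
M=R.from_rotvec(s['eef_rot']).as_matrix();q=p;hsv=cv2.cvtColor(p,cv2.COLOR_RGB2HSV)
b=cv2.inRange(hsv,np.array((105,120,20)),np.array((125,255,255)));b[:,:200]=0;b[:,440:]=0;b[250:]=0
ys,xs=np.nonzero(b)
if len(ys):
    P=((wristcloud(s,61)-s['eef_pos'])@M)[ys,xs,:2];print('blue tool min/max',P.min(0).round(1),P.max(0).round(1))
out=bars(s,p,(270,60,375,345))
for c,e in out: print('bar rect centre in tool',(M.T@np.r_[c-s['eef_pos'][:2],0])[:2].round(1))
E
python3 c.py pics/w5.png
```

```text
10.9 [519.5 164.2 115.5] [ 3.1364e+00 -1.7380e-01 -2.0000e-03] [ 0.7 -0.  -0.1] 87.91959692991672
blue tool min/max [ 73.8 -36.8] [85.5 36.1]
bar px [322.  98.] [ 270   88  105   21 2086] rect c [615.  153.2] [70.7 14.3] ang 83.84 x range 183.0 253.7
bar px [322. 216.] [ 278  133   88  167 8452] rect c [529.5 163.1] [ 59.8 124.1] ang -6.15 x range 446.9 571.0
bar rect centre in tool [96.2  0.4]
bar rect centre in tool [10.1  0. ]
```

View pics/w5.png

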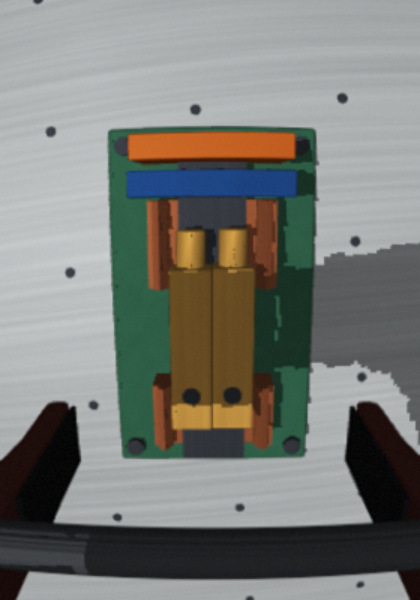

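The pair lies flat and centred, spigot tips at rows 230 and short of the bridge (rows 172–195). Next I'll shut the fingers, go behind the pair and down.

>>> apply_moves(deltas=[[-0.2,0,0,0,0,0,1],[-0.5,0,0,0,0,0,1],[-0.5,0,0,0,0,0,1],[-0.2,0,0,0,0,0,1],[0,0,0,0,0,0,1],[0,0,0.2,0,0,0,1],[0,0,0.4,0,0,0,1],[0,0,0.4,0,0,0,1],[0,0,0.4,0,0,0,1],[0,0,0.25,0,0,0,1],[0,0,0,0,0,0,1],[0,0,0,0,0,0,1]])

```text
time: 12.15
eef_pos: [450.6, 172.0, 34.2]
eef_rot: [3.137, -0.174, -0.0]
ft_force: [-0.7, 0.6, 0.3]
finger_gap: 0.3
grip_force: 0.0
```

>>> apply_moves(deltas=[[0.1,0,0,0,0,0,1],[0.1,0,0,0,0,0,1],[0.06,0,0,0,0,0,1],[0.06,0,0,0,0,0,1],[0.05,0,0,0,0,0,1],[0.05,0,0,0,0,0,1],[0.05,0,0,0,0,0,1],[0.05,0,0,0,0,0,1]])

```text
time: 12.95
eef_pos: [476.3, 169.2, 34.1]
eef_rot: [-3.137, 0.174, 0.0]
ft_force: [-0.0, -0.5, 0.1]
finger_gap: 0.4
grip_force: 0.0
```

>>> apply_moves(deltas=[[0.05,0,0,0,0,0,1],[0.05,0,0,0,0,0,1],[0.05,0,0,0,0,0,1],[0.05,0,0,0,0,0,1]])

```text
time: 13.35
eef_pos: [486.3, 168.1, 34.1]
eef_rot: [-3.137, 0.174, -0.0]
ft_force: [-1.0, -0.3, 0.6]
finger_gap: 0.5
grip_force: 0.0
```

```bash
python3 c.py pics/w6.png
```

```text
13.35 [486.3 168.1  34.1] [-3.1368  0.1738 -0.    ] [-1.  -0.3  0.6] 0.5474016091909539
blue tool min/max [100.2 -36.9] [119.1  36.4]
bar px [322. 190.] [  270    72   105   239 15823] rect c [528.  164.7] [ 54.7 120.2] ang -4.74 x range 452.4 572.6
bar rect centre in tool [41.8 -1.3]
```

View pics/w6.png

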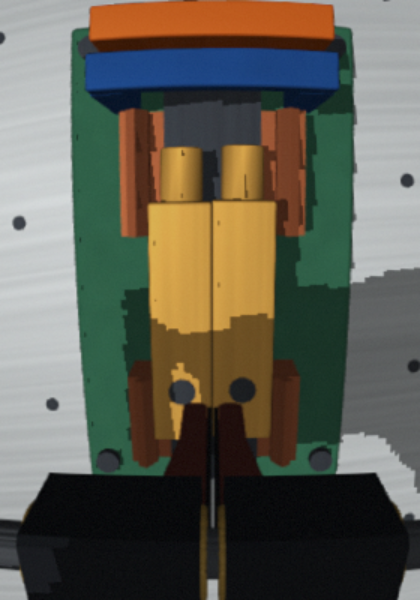

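```bash
python3 - <<'E'
from h import *
import pickle
s=pickle.load(open('/tmp/s.pkl','rb'));f=np.load('/tmp/wrist.npz');d=f['d']
M=R.from_rotvec(s['eef_rot']).as_matrix()
for z in(34,49,61,70):
    T=((wristcloud(s,z)-s['eef_pos'])@M)
    print(z,'finger row270',T[270,310,:2].round(1),T[270,332,:2].round(1),'rear edge row293',T[292,285,:2].round(1),T[292,360,:2].round(1),'front row134',T[134,300,:2].round(1),'tips',T[98,300,:2].round(1))
for u in(290,312,321,332,345): print(u,[(v,int(d[v,u])) for v in range(240,330,8)])
E
```

```text
34 finger row270 [-0.5 -6.4] [-0.5  5.7] rear edge row293 [-14.  -20.7] [-14.   21.6] front row134 [ 72.7 -10.9] tips [ 91.1 -10.8]
49 finger row270 [ 5.6 -5.9] [5.6 5.2] rear edge row293 [ -6.8 -19. ] [-6.8 19.9] front row134 [ 73. -10.] tips [89.9 -9.9]
61 finger row270 [10.5 -5.5] [10.5  4.8] rear edge row293 [ -1.  -17.7] [-1.1 18.5] front row134 [73.3 -9.3] tips [89.  -9.2]
70 finger row270 [14.2 -5.2] [14.2  4.6] rear edge row293 [  3.3 -16.8] [ 3.2 17.5] front row134 [73.5 -8.8] tips [88.3 -8.7]
290 [(240, 183), (248, 183), (256, 185), (264, 185), (272, 186), (280, 188), (288, 190), (296, 217), (304, 219), (312, 134), (320, 84), (328, 80)]
312 [(240, 182), (248, 183), (256, 183), (264, 185), (272, 169), (280, 160), (288, 152), (296, 144), (304, 137), (312, 132), (320, 85), (328, 80)]
321 [(240, 182), (248, 184), (256, 185), (264, 186), (272, 173), (280, 163), (288, 156), (296, 147), (304, 148), (312, 147), (320, 147), (328, 148)]
332 [(240, 182), (248, 183), (256, 185), (264, 185), (272, 169), (280, 160), (288, 153), (296, 144), (304, 139), (312, 132), (320, 83), (328, 81)]
345 [(240, 181), (248, 181), (256, 183), (264, 185), (272, 186), (280, 187), (288, 189), (296, 145), (304, 140), (312, 132), (320, 83), (328, 81)]
```

```bash
python3 - <<'E'
from h import *
import pickle
s=pickle.load(open('/tmp/s.pkl','rb'))
M=R.from_rotvec(s['eef_rot']).as_matrix()
# w5 pose: TCP z 115.5, tool frame
s2=dict(s);s2['eef_pos']=np.array([519.5,164.2,115.5]);s2['eef_rot']=np.array([3.1364,-.1738,-.002])
M2=R.from_rotvec(s2['eef_rot']).as_matrix()
for nm,ss,MM,rows,off in(('w5',s2,M2,dict(front=268/1.5,rear=430/1.5,blueR=195/1.5),-15.7),('w6',s,M,dict(front=201/1.5,rear=440/1.5,blueT=50/1.5),-49.1)):
    T49=((wristcloud(ss,49)-ss['eef_pos'])@MM);T61=((wristcloud(ss,61)-ss['eef_pos'])@MM)
    for k,r in rows.items(): print(nm,k,((T61 if 'blue' in k else T49)[int(round(r)),290 if k!='rear' else 300,0]+off).round(1))
# finger side: full depth->points of finger columns in w6
f=np.load('/tmp/wrist.npz');d=f['d']
c=vision.camera_params('wrist');K=c['K'];H=c['hand_eye']
for u in(300,307,312,318):
  o=[]
  for v in range(260,312,6):
    x=u-K[0,2];y=v-K[1,2];r=np.hypot(x,y);th=r/K[0,0];ray=np.array([x/r*np.sin(th),y/r*np.sin(th),np.cos(th)]);P=H[:3,:3]@(ray/ray[2]*d[v,u])+H[:3,3];o.append((v,*P.round(0).astype(int)))
  print(u,o)
E
```

```text
w5 front 24.4
w5 rear -57.2
w5 blueR 58.6
w6 front 24.0
w6 rear -56.4
w6 blueT 69.2
300 [(260, np.int64(11), np.int64(-11), np.int64(-16)), (266, np.int64(8), np.int64(-11), np.int64(-15)), (272, np.int64(5), np.int64(-11), np.int64(-15)), (278, np.int64(2), np.int64(-11), np.int64(-16)), (284, np.int64(12), np.int64(-9), np.int64(-46)), (290, np.int64(11), np.int64(-9), np.int64(-51)), (296, np.int64(12), np.int64(-9), np.int64(-57)), (302, np.int64(11), np.int64(-8), np.int64(-61)), (308, np.int64(11), np.int64(-8), np.int64(-67))]
307 [(260, np.int64(11), np.int64(-7), np.int64(-16)), (266, np.int64(8), np.int64(-7), np.int64(-15)), (272, np.int64(11), np.int64(-7), np.int64(-32)), (278, np.int64(12), np.int64(-6), np.int64(-39)), (284, np.int64(11), np.int64(-6), np.int64(-44)), (290, np.int64(12), np.int64(-6), np.int64(-51)), (296, np.int64(12), np.int64(-6), np.int64(-57)), (302, np.int64(12), np.int64(-6), np.int64(-62)), (308, np.int64(11), np.int64(-5), np.int64(-66))]
312 [(260, np.int64(11), np.int64(-5), np.int64(-15)), (266, np.int64(8), np.int64(-5), np.int64(-16)), (272, np.int64(11), np.int64(-4), np.int64(-31)), (278, np.int64(12), np.int64(-4), np.int64(-40)), (284, np.int64(12), np.int64(-4), np.int64(-45)), (290, np.int64(11), np.int64(-4), np.int64(-50)), (296, np.int64(12), np.int64(-4), np.int64(-57)), (302, np.int64(11), np.int64(-4), np.int64(-61)), (308, np.int64(11), np.int64(-4), np.int64(-66))]
318 [(260, np.int64(12), np.int64(-2), np.int64(-16)), (266, np.int64(8), np.int64(-2), np.int64(-16)), (272, np.int64(10), np.int64(-2), np.int64(-27)), (278, np.int64(10), np.int64(-2), np.int64(-36)), (284, np.int64(10), np.int64(-2), np.int64(-42)), (290, np.int64(10), np.int64(-2), np.int64(-48)), (296, np.int64(10), np.int64(-2), np.int64(-54)), (302, np.int64(10), np.int64(-1), np.int64(-59)), (308, np.int64(10), np.int64(-1), np.int64(-65))]
```

The fingers, at TCP z 34, have passed over the bars' rear ends without touching or moving them, so they seem to end higher than I assumed. I'll back off and measure where the fingertips really are.

>>> apply_moves(deltas=[[-0.15,0,0,0,0,0,1],[-0.3,0,0,0,0,0,1],[-0.2,0,0,0,0,0,1],[0,0,0,0,0,0,1],[0,0,0,0,0,0,1]])

```text
time: 13.9
eef_pos: [453.8, 171.8, 34.4]
eef_rot: [-3.137, 0.173, -0.001]
ft_force: [0.8, -0.2, 0.3]
finger_gap: 0.2
grip_force: 0.0
```

```bash
cat > fd.py <<'E'
from h import *
s,p,d=wgrab();print(s['eef_pos'].round(1),s['ft_force'].round(1))
c=vision.camera_params('wrist');K=c['K'];H=c['hand_eye']
for u in(300,312,318,330):
  o=[]
  for v in range(236,300,5):
    x=u-K[0,2];y=v-K[1,2];r=np.hypot(x,y);th=r/K[0,0];ray=np.array([x/r*np.sin(th),y/r*np.sin(th),np.cos(th)]);P=H[:3,:3]@(ray/ray[2]*d[v,u])+H[:3,3];o.append((v,*[int(k) for k in P.round(0)],p[v,u].tolist()))
  print(u,o)
# scene camera: dark red finger points, world z minimum near the tool
q,e=grab('scene');C=cloud('scene',e);D=np.linalg.norm(C[...,:2]-s['eef_pos'][:2],axis=-1)
k=(D<30)&(e>0);ys,xs=np.nonzero(k);print('scene px box',xs.min(),xs.max(),ys.min(),ys.max())
for z0 in range(20,100,5):
    kk=k&(C[...,2]>=z0)&(C[...,2]<z0+5)
    if kk.any(): 
        T=(C[kk]-s['eef_pos'])@R.from_rotvec(s['eef_rot']).as_matrix();print(z0,kk.sum(),T.min(0).round(0),T.max(0).round(0),q[kk].mean(0).round(0))
E
python3 fd.py
```

```text
[453.8 171.8  34.4] [ 0.8 -0.2  0.3]
300 [(236, 16, -12, 9, [27, 30, 33]), (241, 13, -12, 10, [28, 30, 33]), (246, 11, -12, 9, [21, 25, 30]), (251, 7, -12, 9, [25, 26, 28]), (256, 5, -12, 9, [27, 30, 33]), (261, 1, -12, 10, [26, 30, 32]), (266, -2, -12, 10, [25, 27, 29]), (271, -11, -13, 25, [25, 48, 36]), (276, -19, -14, 34, [89, 91, 91]), (281, -22, -14, 34, [67, 63, 62]), (286, 12, -9, -47, [50, 43, 43]), (291, 11, -9, -51, [44, 34, 31]), (296, 12, -9, -57, [29, 11, 9])]
312 [(236, 17, -5, 8, [51, 54, 61]), (241, 13, -5, 9, [35, 39, 43]), (246, 10, -5, 10, [30, 34, 37]), (251, 7, -5, 9, [26, 29, 31]), (256, 5, -5, 8, [24, 26, 29]), (261, 2, -5, 8, [51, 56, 59]), (266, -2, -6, 9, [48, 53, 58]), (271, 12, -4, -31, [29, 16, 10]), (276, 11, -4, -36, [29, 15, 13]), (281, 11, -4, -41, [27, 11, 11]), (286, 12, -4, -47, [33, 17, 15]), (291, 12, -4, -52, [30, 11, 10]), (296, 12, -4, -57, [30, 14, 12])]
318 [(236, 16, -2, 9, [51, 54, 60]), (241, 13, -2, 9, [49, 53, 58]), (246, 11, -2, 8, [47, 52, 58]), (251, 8, -2, 8, [49, 52, 59]), (256, 4, -2, 10, [50, 55, 60]), (261, 1, -2, 9, [49, 54, 5
[... 725 characters left out ...]
 26. 23.]
25 93 [ -5. -24.   5.] [22. 29.  9.] [32. 29. 27.]
30 13 [  5. -30.  -0.] [14. 28.  4.] [50. 33. 23.]
35 7 [  5. -27.  -3.] [12. 26. -1.] [50. 35. 26.]
45 12 [ 23. -11. -16.] [ 29.  10. -14.] [71. 53. 28.]
50 14 [ 24. -15. -17.] [ 30.  14. -16.] [68. 51. 28.]
60 8 [ -3.  -9. -30.] [ 10.   8. -28.] [59. 54. 52.]
65 24 [-11.  -8. -35.] [ 10.   9. -31.] [39. 32. 29.]
70 28 [-13. -11. -40.] [ 11.  11. -36.] [30. 21. 19.]
75 33 [-12. -11. -45.] [ 10.  10. -41.] [31. 22. 20.]
80 27 [-14. -11. -50.] [ 11.   9. -46.] [30. 21. 18.]
85 23 [-13.  -9. -55.] [ 11.   9. -51.] [31. 22. 20.]
90 28 [-12. -10. -60.] [ 11.  10. -56.] [31. 22. 19.]
95 30 [-11. -10. -65.] [ 10.  12. -61.] [32. 23. 21.]
```

Both cameras agree: the shut fingertips end 28 mm behind the TCP (world z about 62 now, above the bars' tops at 49). I'll lower in steps, watching force, until the tips are at about z 34.

>>> apply_moves(deltas=[[0,0,0.1,0,0,0,1],[0,0,0.1,0,0,0,1],[0,0,0.08,0,0,0,1],[0,0,0,0,0,0,1]])

```text
time: 14.4
eef_pos: [453.2, 171.4, 18.9]
eef_rot: [3.136, -0.174, -0.003]
ft_force: [-0.6, -0.6, -0.4]
finger_gap: 0.4
grip_force: 0.0
```

>>> apply_moves(deltas=[[0,0,0.08,0,0,0,1],[0,0,0.08,0,0,0,1],[0,0,0.06,0,0,0,1],[0,0,0.06,0,0,0,1],[0,0,0,0,0,0,1]])

```text
time: 14.9
eef_pos: [453.4, 171.6, 5.6]
eef_rot: [3.137, -0.174, -0.001]
ft_force: [-0.4, -0.2, 0.1]
finger_gap: 0.3
grip_force: 0.0
```

>>> apply_moves(deltas=[[0.1,0,0,0,0,0,1],[0.08,0,0,0,0,0,1],[0.06,0,0,0,0,0,1],[0.05,0,0,0,0,0,1],[0.04,0,0,0,0,0,1],[0.04,0,0,0,0,0,1],[0.04,0,0,0,0,0,1]])

```text
time: 15.6
eef_pos: [473.4, 169.6, 6.3]
eef_rot: [-3.137, 0.173, 0.003]
ft_force: [-5.4, 0.5, 3.5]
finger_gap: 0.6
grip_force: 2.6
```

```bash
cat > e.py <<'E'
from h import *
s,p,d=wgrab();M=R.from_rotvec(s['eef_rot']).as_matrix();print(s['time'],s['eef_pos'].round(1),s['ft_force'].round(1))
n0=-15.7+((s['eef_pos'][:2]-[519.5,164.2])@[.9939,-.1106]);print('TCP nest x',n0.round(1))
T=((wristcloud(s,49)-s['eef_pos'])@M)
c=vision.camera_params('wrist');K=c['K'];H=c['hand_eye'];v,u=np.mgrid[:480,:640];x=u-K[0,2];y=v-K[1,2];r=np.hypot(x,y)+1e-9;th=r/K[0,0]
ray=np.stack([x/r*np.tan(th),y/r*np.tan(th),np.ones_like(r)],-1)
P=(ray*d[...,None])@H[:3,:3].T+H[:3,3];W=P@M.T+s['eef_pos']
for nm,cols in(('L(bar_a)',range(302,316,2)),('R(bar_b)',range(328,342,2))):
    o=[];w=[]
    for uu in cols:
        k=(abs(W[:,uu,2]-49)<4)&(p[:,uu,0]>p[:,uu,2]*1.5); vv=np.nonzero(k&(v[:,0]>60)&(v[:,0]<330))[0]
        if len(vv): o.append(T[vv.min(),uu,0]+n0); w.append(vv.min())
    print(nm,'body front nest x',np.round(o,1),w)
E
python3 e.py
```

```text
15.6 [473.4 169.6   6.3] [-5.4  0.5  3.5]
TCP nest x -62.1
L(bar_a) body front nest x [28.8 28.8 28.8 28.8 28.8 28.8 29.2] [np.int64(90), np.int64(90), np.int64(90), np.int64(90), np.int64(90), np.int64(90), np.int64(89)]
R(bar_b) body front nest x [29.2 29.2 29.2 29.2 29.2 29.2 40.4] [np.int64(89), np.int64(89), np.int64(89), np.int64(89), np.int64(89), np.int64(89), np.int64(61)]
```

Contact: the pair is moving together (fronts at nest x about 29), with 5 N push force. Continuing.

>>> apply_moves(deltas=[[0.05,0,0,0,0,0,1],[0.05,0,0,0,0,0,1],[0.05,0,0,0,0,0,1],[0.05,0,0,0,0,0,1],[0.05,0,0,0,0,0,1],[0.05,0,0,0,0,0,1],[0.04,0,0,0,0,0,1],[0.04,0,0,0,0,0,1]])

```text
time: 16.45
eef_pos: [492.4, 167.5, 6.3]
eef_rot: [-3.137, 0.173, 0.003]
ft_force: [-5.2, -0.7, 3.7]
finger_gap: 0.6
grip_force: 2.7
```

>>> apply_moves(deltas=[[0.02,0,0,0,0,0,1],[0.02,0,0,0,0,0,1],[0.02,0,0,0,0,0,1],[0.02,0,0,0,0,0,1]])

```text
time: 16.85
eef_pos: [496.3, 167.1, 6.3]
eef_rot: [-3.137, 0.173, 0.002]
ft_force: [-5.2, 0.2, 3.1]
finger_gap: 0.5
grip_force: 2.7
```

```bash
python3 e.py
```

```text
16.85 [496.3 167.1   6.3] [-5.2  0.2  3.1]
TCP nest x -39.0
L(bar_a) body front nest x [51.9 51.9 52.3 52.3 52.3 52.3 51.9] [np.int64(90), np.int64(90), np.int64(89), np.int64(89), np.int64(89), np.int64(89), np.int64(90)]
R(bar_b) body front nest x [52.3 52.3 52.3 52.3 52.3 52.3 52.3] [np.int64(89), np.int64(89), np.int64(89), np.int64(89), np.int64(89), np.int64(89), np.int64(89)]
```

>>> apply_moves(deltas=[[0.02,0,0,0,0,0,1],[0.02,0,0,0,0,0,1],[0.02,0,0,0,0,0,1],[0,0,0,0,0,0,1]])

```text
time: 17.3
eef_pos: [499.5, 166.7, 6.3]
eef_rot: [-3.137, 0.173, 0.002]
ft_force: [-4.9, 1.1, 4.2]
finger_gap: 0.7
grip_force: 2.6
```

>>> apply_moves(deltas=[[0.02,0,0,0,0,0,1],[0.01,0,0,0,0,0,1],[0,0,0,0,0,0,1]])

```text
time: 17.6
eef_pos: [500.7, 166.6, 6.3]
eef_rot: [-3.137, 0.173, 0.003]
ft_force: [-6.9, -0.2, 5.1]
finger_gap: 0.3
grip_force: 3.1
```

>>> apply_moves(deltas=[[0.01,0,0,0,0,0,1],[0.01,0,0,0,0,0,1],[0,0,0,0,0,0,1]])

```text
time: 17.9
eef_pos: [500.7, 166.6, 6.3]
eef_rot: [-3.137, 0.173, 0.006]
ft_force: [-10.4, 1.0, 7.5]
finger_gap: 0.6
grip_force: 5.2
```

>>> apply_moves(deltas=[[0.02,0,0,0,0,0,1],[0.02,0,0,0,0,0,1],[0,0,0,0,0,0,1]])

```text
time: 18.2
eef_pos: [500.6, 166.5, 6.3]
eef_rot: [3.137, -0.172, -0.013]
ft_force: [-19.2, 0.4, 11.4]
finger_gap: 0.2
grip_force: 9.4
```

```bash
python3 e.py
```

```text
18.2 [500.6 166.5   6.3] [-19.2   0.4  11.4]
TCP nest x -34.7
L(bar_a) body front nest x [56.2 56.2 56.2 56.2 56.2 56.1 56.1] [np.int64(90), np.int64(90), np.int64(90), np.int64(90), np.int64(90), np.int64(90), np.int64(90)]
R(bar_b) body front nest x [56.1 56.5 56.5 56.1 56.2 56.2 56.2] [np.int64(90), np.int64(89), np.int64(89), np.int64(90), np.int64(90), np.int64(90), np.int64(90)]
```

Firm stop at 19 N, both fronts level at nest x about 56. I'll ease back, lift clear and take the last look.

>>> apply_moves(deltas=[[-0.04,0,0,0,0,0,1],[-0.05,0,0,0,0,0,1],[-0.1,0,0,0,0,0,1],[-0.2,0,0,0,0,0,1],[-0.3,0,0,0,0,0,1],[0,0,-0.2,0,0,0,1],[0,0,-0.5,0,0,0,1],[0,0,-0.7,0,0,0,1],[0,0,-0.7,0,0,0,1],[0,0,-0.5,0,0,0,1],[0,0,0,0,0,0,1],[0,0,0,0,0,0,1]])

```text
time: 19.45
eef_pos: [470.6, 169.8, 136.6]
eef_rot: [-3.136, 0.174, -0.002]
ft_force: [0.5, 0.1, -0.5]
finger_gap: 0.8
grip_force: 0.0
```

```bash
python3 - <<'E'
from h import *
s,p,d=wgrab();print(s['time'],s['eef_pos'].round(1),s['ft_force'].round(1))
cv2.imwrite('pics/w7.png',cv2.resize(p[0:300,200:450],None,fx=2,fy=2)[...,::-1])
E
```

```text
19.45 [470.6 169.8 136.6] [ 0.5  0.1 -0.5]
```

View pics/w7.png

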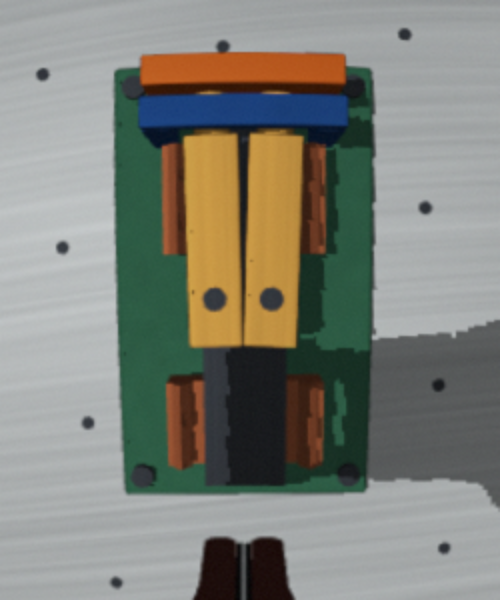

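The last look shows both bars under the bridge, tops (212,240) and (272,240), rear ends level at row 347. The spigot ends show at (210,93) and (275,93), against the orange stop. The fronts are slightly spread within the channel, and the arm is clear. Handing in.

```bash
python3 -c "
from workcell import arm
print(arm.hand_in())"
```

```text
the job is handed in; nothing more can be done
None
```

The job is handed in at about 19.5 s: I lifted both bars together, set them down in the larger nest and pushed them under the bridge to the orange stop, where they sit with rear ends level and fronts spread slightly within the channel; the sleeves and glue bottle were not touched, and no verdict came back.

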